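# Turn the recipe stand's leaf over its ring spine

### The arm

A 6-joint arm with a two-finger parallel gripper is mounted at the origin on the work surface. World frame = base frame: x ahead of the robot, y to its left, z up, the work surface at z = 0. Lengths are in m, angles in rad, forces in N, time in s.
With the tool pointing down it reaches from about 0.325 to 0.9 m from the base axis. Payload 6.1 kg.
Tool frame: the origin (TCP) lies at the very end of the fingers, on their centre line; the grasp point (between the pads) lies 19 mm behind it; z points along the fingers, y is the line along which they close (so a half turn about z gives the same grasp; the last joint's range is limited). The gripper opens to 85 mm and grips with 20 to 120 N. Pads are 22 mm wide; open, the fingers measure 114 mm over their backs; the gripper's body (76 mm by 85 mm) begins 54 mm behind the grasp point. The pads swing forward as they close: fully open they stand 13 mm farther back than shut.
Start: joints at [-1.41, 0.22, 1.526, -0, 1.395, -0.126], TCP at [0.177, -0.599, 0.231] pointing down, gripper open.
Joint ranges: [-2.98, 2.98], [-0.91, 2.08], [0.09, 2.57], [-1.24, 4.39], [0.2, 2.65], [-2.68, 2.68]. Speed limits (rad/s): [2.57, 2.57, 3.01, 3.14, 3.14, 3.14].

### API

Orientations are given as a rotation vector (axis times angle).
In Python, from plant import ctrl, imaging, job gives the robot as it stands.
- The arm moves only by the shell command python3 -m jog 'ROWS'. ROWS is JSON, a list of rows, each a list of 7 numbers: the shift along the tool's x, y, z in mm, then the turn, a rotation vector about the tool's x, y, z in degrees, then the opening, from 0 (shut) to 1 (fully open). A call has 1 to 20 rows; each row is the pose to reach, as a shift and turn from the pose commanded when the call began, along the tool's axes at that moment; what a row does not reach only later rows make up. A row lasts 1/10 s, in which the tool goes at most 50 mm and 8.59 degrees, less where a joint would pass 70% of its speed; a pose out of reach is approached as far as the arm can. A call with a gripper value outside its range is refused whole. The fingers move at their own pace and stop on an object; the grip force is fixed at half the most. Time passes only in rows, so rows that repeat a pose let the fingers close. It gives the time, the measured TCP pose, the force, the opening and the grip force at its end, in the units of the state.
- ctrl.observe(): the state, without advancing time (a new reading comes with each control period).
- imaging.capture(name): name is "scene" or "top" or "wrist"; returns a dict with "color" (384x512x3 uint8, blue, green, red), "z_map" (384x512 float32, m along the optical axis (not along the pixel's ray), 0 where there is no reading), "intrinsics" (3x3 intrinsics, pixels), "R" (3x3) and "t" (3): a world point X has camera coordinates R X + t. Camera axes: x right, y down, z forward; pixel columns grow to the right and rows downward; lengths in m; the calibration is good to about 2 mm. A picture is of the moment at which its call begins.
- job.hand_in(): hands the job in; it is judged then, once.
Trained networks look in a picture, given as the dict that the camera call returned (one of the last four; its "shot" number tells which), for a name from the list of things; names that differ only in an ending like _2 or _b are one class to them, and where a whole thing is asked for, a point or a joint stands for the part that bears it (a point fixed in the world has none). Each returns a list of dicts, best first, with "conf" (0 to 1); they miss things now and then, are a little off and sometimes report something else, mostly with a low value. They report only what shows in the picture. A call takes as long as a camera call. They do not tell look-alikes from the thing itself.
- imaging.look_for(name, picture): "xyz" ([x, y, z] in m, in world coordinates, good to about 4 mm: the middle of the surface that is visible of it).
- imaging.cut_out(name, picture): "pixels" (384x512 bool, what is visible of it).
The state is a dict: "t": time; "joint_positions": joint angles; "dq": joint speeds; "effort": joint torques, N m; "tcp_pos": TCP position; "ee_rot": TCP orientation; "contact_force": force on the tool from outside, world axes, zero at the start; "torque": the same for the moment, N m; "finger_gap": finger opening in m; "finger_force": force on a finger pad.
Only numpy, scipy, OpenCV 4.12 (cv2) and the standard library are available. Lean on these libraries where they do the work, as an engineer would, in place of code of your own. Each camera call takes 0.05 s, during which the arm holds its last target. There are 200 camera calls.

### The job

First slide the square kitchen timer sideways off the place where the recipe leaf has to land, so that it stands on the bare wood of the stand's board at the left or right of that place. Then push the half-raised leaf over its ring spine, away from the robot, and press it down until it lies flat on the other side. Use only the fingertips or the outside of the fingers: never take the timer or the leaf between the fingers, do not lift or tip the timer, and leave the mill, the spice jar and the other kitchen things where they stand.

Things in the scene. Friction and masses are not known exactly. Their poses are not given: they have to be found in the camera images.
- board: Recipe stand: fixed oak board 300 (x) by 420 (y) by 18 mm thick. Origin: centre of its underside; x away from the robot (turned up to 0.3 rad), y left along the ring spine that crosses its middle, z up. Near half (x<0): a fixed pad of pages, 110 by 150 by 6 mm. Far half: bare wood; the leaf lands there on x 8 to 132, y -75 to 75 mm. Bare wood is left at either side (|y| 75 to 210 mm).
- spine (a point): Middle of the spine, on the leaf's hinge axis: 23 mm above the worktop, 5 mm above the board's wood, straight above the board's origin; axes as the board's. The small steel rings of 8 mm radius cannot be touched.
- leaf (a joint): Angle of the leaf about the spine: 0 = flat on the near pages, pi/2 = upright, pi = flat on the far half of the board (hard stops at both ends). It starts half raised (0.5 to 1.0 rad). The hinge is stiff: the leaf (90 g) stays at any angle where it is left and takes about 0.5 to 1.5 N at its free edge to turn.
- leaf_tab (a point): Middle of the outer edge of the leaf's tab, 132 mm from the hinge axis. The leaf: rigid white panel, 4 mm thick, 150 mm wide along the spine, 8 to 118 mm from the axis, with a 50 mm wide tab in the middle of its free edge. Site axes turn with it: x towards the spine, y along the spine as the board's, z out of the face that is up at joint 0. The point lies at mid-thickness, 3 mm off the axis.
- timer: Square steel kitchen timer, loose, 60 by 60 by 30 mm high with a small black dial knob on top (20 mm wide, 6 mm high), 180 g; origin at the centre of its underside, z up. It starts upright on the board's far half, in the way of the leaf, turned by up to 0.4 rad against the board.
- mill: Bystander: dark wooden pepper mill, 48 mm wide, 108 mm high, stands on the board's near half at one side of the leaf (about 160 mm from the middle in y). Origin: centre of its foot.
- spice: Bystander: amber spice jar, 44 mm wide, 85 mm high, stands on the board's near half at the other side of the leaf. Origin: centre of its foot.
- mug: Bystander: white mug, 80 mm wide, 90 mm high, on the worktop at the left. Origin: centre of its foot.
- oil: Bystander: green oil bottle, 60 mm wide, 200 mm high, on the worktop at the left. Origin: centre of its foot.
- tin: Bystander: steel food tin, 74 mm wide, 100 mm high, on the worktop at the right. Origin: centre of its foot.
- spatula: Bystander: steel spatula with a wooden handle, about 250 mm long, lying on the worktop at the right. Origin: at its underside, near its middle.
Things that resemble listed ones, but are neither listed nor needed, are in the scene too. Leave any green, purple or yellow look-alike of the timer alone.

How it is judged:
On the way, in this order (a step that is already met when the one before it is completed fails the run):
1. the timer stands clear of the landing place, on the board, while the leaf is still on the near side ((y of timer in the frame of board between 0.105 and 0.19 m or y of timer in the frame of board between -0.19 and -0.105 m) and x of timer in the frame of board between -0.135 and 0.135 m and angle between timer's own z axis and vertical below 0.1 rad and z of timer in the frame of board above 0.014 m and linear speed of timer below 0.02 m/s and value of joint leaf below 1.57 rad), for 0.2 s.
2. the leaf is turned over and lies flat on the far side (value of joint leaf above 3.06 rad), for 0.1 s.
At the end, for the whole second after the job is handed in: The leaf lies flat on the far side (joint above 3.06 rad) and the timer stands upright and still on the board beside it, its centre 105 to 190 mm from the board's middle line in y and within 135 mm of the spine in x (value of joint leaf above 3.06 rad and (y of timer in the frame of board between 0.105 and 0.19 m or y of timer in the frame of board between -0.19 and -0.105 m) and x of timer in the frame of board between -0.135 and 0.135 m and angle between timer's own z axis and vertical below 0.1 rad and z of timer in the frame of board above 0.014 m and linear speed of timer below 0.02 m/s); the robot touches nothing.
It fails at once if the timer is lifted (more than 12 mm) (height (world z) of timer above 0.03 m).
It fails at once if the timer is tipped (angle between timer's own z axis and vertical above 0.35 rad).
It fails at once if the timer is taken between the fingers (x of the grasp point in the frame of timer between -0.024 and 0.024 m and y of the grasp point in the frame of timer between -0.024 and 0.024 m and z of the grasp point in the frame of timer between -0.01 and 0.026 m).
It fails at once if the leaf is taken between the fingers (x of the grasp point in the frame of leaf_tab between 0.005 and 0.12 m and y of the grasp point in the frame of leaf_tab between -0.07 and 0.07 m and z of the grasp point in the frame of leaf_tab between -0.003 and 0.003 m).
It fails at once if a bystander is disturbed (moved more than 25 mm) (distance of any of mill, spice, mug, oil, tin, spatula from where it was at the start of the episode above 0.025 m).
It also fails if it takes over 54 s, if anything falls off the work surface, if the arm or the gripper's body presses on something with over 40 N, if the wrist force passes 120 N, or if a joint passes its speed limit or range.

## Working session

There is one attempt and no reset: what is moved stays moved. The work goes in short steps, Python scripts to look and compute and a shell command to move; the robot and the scene stay as the last step left them, time stands still between calls to the robot, and variables do not carry over. Pictures are saved under pics/ and viewed, at most 10 in all, crops included, and the job is handed in when it is done.

```bash
ls; mkdir -p pics; cat > h.py <<'E'
import numpy as np, cv2
from plant import ctrl, imaging, job
from scipy.spatial.transform import Rotation as Rn
def cloud(p):
    z=p["z_map"]; K=p["intrinsics"]; v,u=np.mgrid[:z.shape[0],:z.shape[1]]
    c=np.stack([(u-K[0,2])/K[0,0]*z,(v-K[1,2])/K[1,1]*z,z],-1)
    return (c-p["t"])@p["R"]   # R^T (c-t)
def px(p,X):
    c=p["R"]@np.asarray(X)+p["t"]; q=p["intrinsics"]@c; return q[:2]/q[2]
E
python3 - <<'E'
from h import *
for n in ("scene","top"):
    p=imaging.capture(n); cv2.imwrite(f"pics/{n}0.png",p["color"])
    for k in ("board","leaf","timer","mill","spice","leaf_tab"):
        try:
            for d in imaging.look_for(k,p)[:4]: print(n,k,np.round(d["xyz"],3),round(d["conf"],2),np.round(px(p,d["xyz"])))
        except Exception as e: print(k,e)
a=cv2.imread("pics/scene0.png");b=cv2.imread("pics/top0.png")
cv2.imwrite("pics/both.png",cv2.resize(np.vstack([a,b]),None,fx=.78,fy=.78))
s=ctrl.observe();print(s)
E
```

```text
pics
scene board [0.59  0.051 0.016] 0.96 [272. 218.]
scene board [0.474 0.215 0.079] 0.62 [313. 165.]
scene leaf [0.524 0.068 0.068] 0.86 [271. 189.]
scene timer [0.337 0.183 0.03 ] 0.81 [287. 148.]
scene timer [ 0.738 -0.235  0.036] 0.78 [182. 283.]
scene timer [ 0.584 -0.223  0.029] 0.71 [177. 234.]
scene timer [0.706 0.385 0.031] 0.67 [396. 222.]
scene mill [0.478 0.214 0.078] 0.91 [313. 166.]
scene spice [ 0.514 -0.101  0.078] 0.75 [214. 195.]
scene spice [0.594 0.44  0.102] 0.68 [402. 174.]
scene leaf_tab [0.526 0.066 0.069] 0.83 [271. 189.]
top board [0.562 0.068 0.016] 0.9 [235. 183.]
top leaf [0.523 0.067 0.074] 0.82 [232. 191.]
top timer [0.322 0.183 0.029] 0.82 [189. 252.]
top timer [0.638 0.109 0.044] 0.66 [225. 158.]
top timer [ 0.716 -0.229  0.028] 0.65 [327. 149.]
top timer [0.693 0.386 0.028] 0.57 [147. 135.]
top mill [0.457 0.212 0.096] 0.55 [182. 205.]
top spice [ 0.494 -0.096  0.104] 0.62 [283. 204.]
top spice [ 0.582 -0.485  0.099] 0.42 [411. 191.]
top leaf_tab [0.518 0.065 0.074] 0.85 [233. 193.]
{'t': 0.7, 'joint_positions': array([-1.41009212e+00,  2.20355783e-01,  1.52646125e+00,  2.44772095e-05,
        1.39472600e+00, -1.26105686e-01]), 'dq': array([ 0.00041313,  0.00153476, -0.00140624, -0.000119  ,  0.00118195,
        0.00060542]), 'effort': array([-2.78247011e-03, -4.96686852e+01, -3.89647079e+01, -2.45032361e-04,
        5.98001425e-04,  3.94181498e-06]), 'tcp_pos': array([ 0.1768105 , -0.59947626,  0.23134759]), 'ee_rot': array([3.10929685e+00, 4.48963667e-01, 3.91964823e-05]), 'contact_force': array([-0.53573767,  0.28425893,  0.27633325]), 'torque': array([ 0.00225679,  0.00607036, -0.03199941]), 'finger_force': 0.0, 'finger_gap': 0.08540295243734124}
```

View pics/both.png

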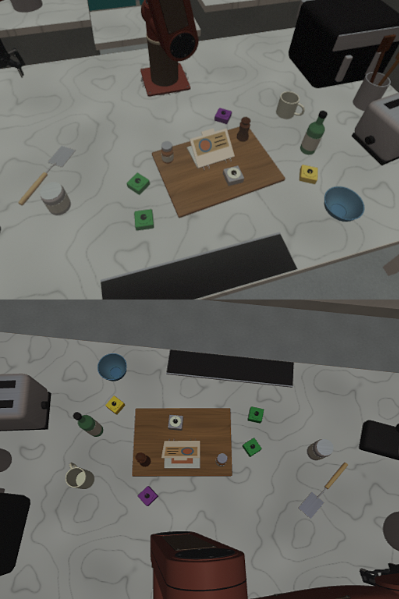

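The steel timer is the grey square at about (299,223) in scene and (225,158) in top, at (0.638, 0.109). The look-alikes in the top picture are:
- purple at (189,252)
- yellow at (147,135)
- green at (327,149) and about (322,189)

Next I'll measure the poses and check one close crop.

```bash
python3 - <<'E'
from h import *
S={};crops=[]
for n in ("scene","top"):
    p=imaging.capture(n); C=cloud(p)
    m=imaging.cut_out("board",p)[0]["pixels"]&(p["z_map"]>0)
    P=C[m]; P=P[abs(P[:,2]-.018)<.006]
    r=cv2.minAreaRect((P[:,:2]*1000).astype(np.float32)); print(n,"board",len(P),np.median(P[:,2]),r)
    for d in imaging.cut_out("timer",p):
        P=C[d["pixels"]&(p["z_map"]>0)]; 
        if len(P)<5: continue
        c=np.median(P,0)
        if np.hypot(*(c[:2]-[.63,.11]))<.06:
            T=P[abs(P[:,2]-.048)<.005]
            print(n,"timer",len(P),len(T),c,cv2.minAreaRect((T[:,:2]*1000).astype(np.float32)))
    P=C[imaging.cut_out("leaf",p)[0]["pixels"]&(p["z_map"]>0)]; c=np.median(P,0); P=P[np.linalg.norm(P-c,axis=1)<.1]
    u,s,v=np.linalg.svd(P-P.mean(0),full_matrices=False); print(n,"leaf",len(P),P.mean(0),"n",v[2],P.min(0),P.max(0), s/len(P)**.5)
    for k in ("mill","spice"):
        d=imaging.cut_out(k,p)
        if d: P=C[d[0]["pixels"]&(p["z_map"]>0)]; print(n,k,np.median(P,0))
    u0,v0=px(p,[.6,.07,.03]).astype(int); crops.append(cv2.resize(p["color"][v0-70:v0+70,u0-80:u0+80],(640,560) if 0 else (480,420),interpolation=cv2.INTER_CUBIC))
cv2.imwrite("pics/crop.png",cv2.resize(np.hstack(crops),(800,350)))
E
```

```text
scene board 8605 0.01869268021418192 ((572.3958740234375, 75.30131530761719), (299.1976318359375, 420.87591552734375), 6.4773335456848145)
scene timer 497 332 [0.65257105 0.10850155 0.04854374] ((644.964599609375, 111.95443725585938), (59.797523498535156, 61.373958587646484), 89.49778747558594)
scene leaf 1949 [0.52331747 0.06825386 0.06992217] n [0.64739643 0.07548521 0.75840612] [ 0.46979531 -0.00915851  0.017684  ] [0.57446334 0.14881594 0.11594733] [0.04274247 0.03351101 0.00272073]
scene mill [0.47672751 0.21261144 0.0731402 ]
scene spice [ 0.51327001 -0.0993236   0.07590914]
top board 8226 0.019624714226634886 ((569.6090087890625, 74.39459228515625), (300.8331298828125, 419.8424377441406), 6.593038558959961)
top timer 303 221 [0.63715455 0.10821114 0.05021249] ((640.732177734375, 110.60749053955078), (56.03439712524414, 56.60425567626953), 6.206974983215332)
top leaf 1091 [0.52063386 0.06679683 0.07276643] n [0.65468306 0.05978025 0.75353594] [ 0.46968367 -0.00870077  0.01672125] [0.57336168 0.14654896 0.11593764] [0.04259096 0.03454746 0.00471372]
top mill [0.45816844 0.20962975 0.09679849]
top spice [ 0.49256387 -0.09737177  0.10386655]
```

View pics/crop.png

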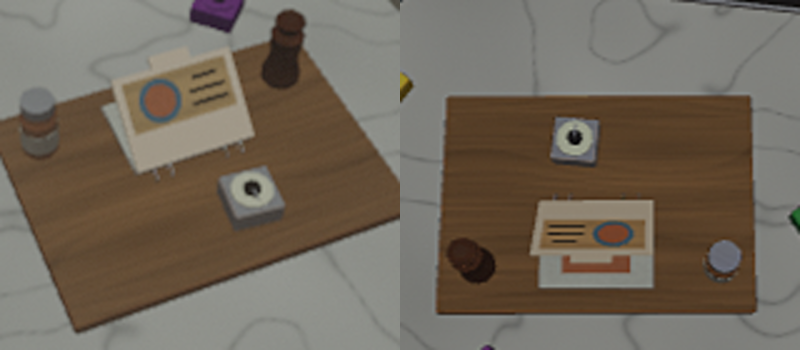

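The crop confirms the choice: the steel timer (white face, black knob) is at about (252,190) in the left view and (575,140) in the right. The board's yaw is about 6.5° with its centre at (0.571, 0.075), the timer is at board (0.076, 0.028), and the leaf is at about 0.71 rad. I'll push the timer left (+y) with two slightly parted fingers.

```bash
cat >> h.py <<'E'
a=np.radians(6.5); O=np.array([.571,.075,0]); B=Rn.from_euler("z",a).as_matrix()
def W(b): return O+B@np.asarray(b)          # board xy, world z
def shift(b,yang=0.):
    """tool-axis shift (mm) and turn (deg) to board point b; tool z down, tool y at yang deg from board x"""
    s=ctrl.observe(); R0=Rn.from_rotvec(s["ee_rot"]); y=B@[np.cos(np.radians(yang)),np.sin(np.radians(yang)),0]
    z=np.array([0,0,-1.]); R=Rn.from_matrix(np.stack([np.cross(y,z),y,z],1))
    print(np.round(R0.inv().apply(W(b)-s["tcp_pos"])*1000,1),np.round(np.degrees((R0.inv()*R).as_rotvec()),1))
def where():
    s=ctrl.observe(); print("t",round(s["t"],2),"board",np.round(B.T@(s["tcp_pos"]-O)*1000,1),"F",np.round(s["contact_force"],1),"gap",round(s["finger_gap"],3))
E
python3 -c "
from h import *
shift([.0756,-.04,.2]);shift([.0756,-.04,.025])"
```

```text
[ 636.5 -482.9   31.3] [ -0.   -0.  -80.1]
[ 636.5 -482.9  206.3] [ -0.   -0.  -80.1]
```

```bash
python3 -m jog '[[636,-483,31,0,0,-80,0.3],[636,-483,31,0,0,-80,0.3],[636,-483,31,0,0,-80,0.3],[636,-483,31,0,0,-80,0.3],[636,-483,31,0,0,-80,0.3],[636,-483,31,0,0,-80,0.3],[636,-483,31,0,0,-80,0.3],[636,-483,31,0,0,-80,0.3],[636,-483,31,0,0,-80,0.3],[636,-483,31,0,0,-80,0.3],[636,-483,31,0,0,-80,0.3],[636,-483,31,0,0,-80,0.3],[636,-483,31,0,0,-80,0.3],[636,-483,31,0,0,-80,0.3],[636,-483,31,0,0,-80,0.3],[636,-483,31,0,0,-80,0.3],[636,-483,31,0,0,-80,0.3],[636,-483,31,0,0,-80,0.3],[636,-483,31,0,0,-80,0.3],[636,-483,31,0,0,-80,0.3]]'; python3 - <<'E'
from h import *
where(); shift([.0756,-.04,.025])
p=imaging.capture("wrist"); cv2.imwrite("pics/w1.png",p["color"]); C=cloud(p)
for d in imaging.cut_out("timer",p):
    P=C[d["pixels"]&(p["z_map"]>0)]; T=P[abs(P[:,2]-.048)<.006]
    if len(T)>20:
        (c,s,g)=cv2.minAreaRect((T[:,:2]*1000).astype(np.float32)); print(d["conf"],c,s,g,B.T@(np.array([*c,0])/1000-O))
E
```

```text
t: 3.3
tcp_pos: [0.6498, 0.0424, 0.2007]
ee_rot: [2.095, 2.341, -0.0]
contact_force: [-0.2, 0.3, 0.1]
finger_gap: 0.0257
finger_force: 0.0
t 3.3 board [ 74.6 -41.4 200.7] F [-0.2  0.3  0.1] gap 0.026
[  1.4   1.  175.7] [ 0.   0.  -0.2]
0.81 (644.955322265625, 112.2625732421875) (59.87783432006836, 59.93008804321289) 1.0468782186508179 [0.07769817 0.02865106 0.        ]
```

View pics/w1.png

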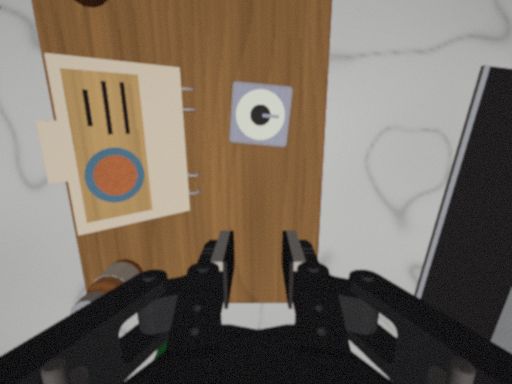

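The wrist view shows the timer at (260,115), with both fingers at (225,265) and (292,265), well clear on its right side. I'll lower the tool and push.

```bash
python3 -m jog '[[0,2,50,0,0,0,0.3],[0,2,100,0,0,0,0.3],[0,2,140,0,0,0,0.3],[0,2,165,0,0,0,0.3],[0,2,175,0,0,0,0.3],[0,2,175,0,0,0,0.3],[0,2,175,0,0,0,0.3]]'; python3 -c "
from h import *
where()"
```

```text
t: 4.1
tcp_pos: [0.6536, 0.0435, 0.0273]
ee_rot: [2.092, 2.34, 0.003]
contact_force: [0.1, 0.2, 0.4]
finger_gap: 0.0255
finger_force: 0.0
t 4.1 board [ 78.5 -40.7  27.3] F [0.1 0.2 0.4] gap 0.026
```

```bash
python3 -m jog '[[10,0,0,0,0,0,0.3],[20,0,0,0,0,0,0.3],[30,0,0,0,0,0,0.3],[40,0,0,0,0,0,0.3],[50,0,0,0,0,0,0.3],[60,0,0,0,0,0,0.3],[70,0,0,0,0,0,0.3],[80,0,0,0,0,0,0.3],[90,0,0,0,0,0,0.3],[100,0,0,0,0,0,0.3],[110,0,0,0,0,0,0.3],[119,0,0,0,0,0,0.3],[127,0,0,0,0,0,0.3],[134,0,0,0,0,0,0.3],[139,0,0,0,0,0,0.3],[143,0,0,0,0,0,0.3],[145,0,0,0,0,0,0.3],[146,0,0,0,0,0,0.3],[146,0,0,0,0,0,0.3]]'; python3 -c "
from h import *
where()"
```

```text
t: 6.0
tcp_pos: [0.6357, 0.1892, 0.0252]
ee_rot: [-2.093, -2.342, -0.0]
contact_force: [0.8, -0.2, 0.4]
finger_gap: 0.0257
finger_force: 0.2
t 6.0 board [ 77.2 106.1  25.2] F [ 0.8 -0.2  0.4] gap 0.026
```

```bash
python3 -m jog '[[-12,0,0,0,0,0,0.3],[-30,0,-5,0,0,0,0.3],[-50,0,-50,0,0,0,0],[-80,0,-100,0,0,0,0],[-106,0,-150,0,0,0,0],[-106,0,-190,0,0,0,0],[-106,0,-190,0,0,0,0]]'; python3 - <<'E'
from h import *
where(); shift([-.15,0,.21]); shift([-.15,0,.08])
for n in ("wrist","scene"):
    p=imaging.capture(n); cv2.imwrite(f"pics/{n}2.png",p["color"]); C=cloud(p)
    for d in imaging.cut_out("timer",p):
        P=C[d["pixels"]&(p["z_map"]>0)]; T=P[abs(P[:,2]-.048)<.006]
        if len(T)>20:
            (c,s,g)=cv2.minAreaRect((T[:,:2]*1000).astype(np.float32)); print(n,d["conf"],np.median(T[:,2]),s,g,B.T@(np.array([*c,0])/1000-O))
E
```

```text
t: 6.7
tcp_pos: [0.6522, 0.0806, 0.2252]
ee_rot: [2.09, 2.331, 0.015]
contact_force: [1.7, -0.1, 1.8]
finger_gap: 0.0002
finger_force: 0.0
t 6.7 board [ 81.4  -3.6 225.2] F [ 1.7 -0.1  1.8] gap 0.0
[   2.7 -231.6   11.8] [ 0.8  0.1 -0.2]
[   2.9 -233.4  141.8] [ 0.8  0.1 -0.2]
scene 0.67 0.04900907972245143 (62.4034423828125, 60.32023239135742) 5.530081748962402 [0.07444209 0.14755045 0.        ]
```

View pics/wrist2.png

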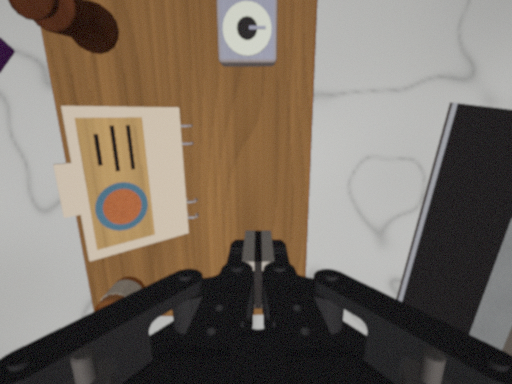

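The timer now stands at board (0.074, 0.148), at (247,30) in the picture, aligned with the board. The leaf is still raised, with its tab at (70,190). Next I'll go over to the near side of the leaf.

```bash
python3 -m jog '[[3,-50,5,0,0,0,0],[3,-100,10,0,0,0,0],[3,-150,10,0,0,0,0],[3,-200,10,0,0,0,0],[3,-232,10,0,0,0,0],[3,-232,60,0,0,0,0],[3,-232,110,0,0,0,0],[3,-232,138,0,0,0,0],[3,-232,141,0,0,0,0],[3,-232,141,0,0,0,0]]'; python3 -c "
from h import *
where();shift([-.15,0,.08])"
```

```text
t: 7.9
tcp_pos: [0.4152, 0.0608, 0.0729]
ee_rot: [-2.091, -2.34, 0.004]
contact_force: [-0.4, 0.8, 0.6]
finger_gap: 0.0004
finger_force: 0.0
t 7.9 board [-156.4    3.5   72.9] F [-0.4  0.8  0.6] gap 0.0
[-3.5  6.4 -7.1] [-0.2 -0.  -0. ]
```

```bash
python3 -m jog '[[-3,20,0,0,0,0,0],[-3,41,-7,0,0,0,0],[-3,56,-15,0,0,0,0],[-3,71,-24,0,0,0,0],[-3,86,-32,0,0,0,0],[-3,105,-39,0,0,0,0],[-3,123,-45,0,0,0,0],[-3,141,-49,0,0,0,0],[-3,155,-49,0,0,0,0],[-3,168,-47,0,0,0,0],[-3,180,-43,0,0,0,0],[-3,191,-37,0,0,0,0],[-3,202,-29,0,0,0,0],[-3,212,-21,0,0,0,0],[-3,212,-21,0,0,0,0]]'; python3 - <<'E'
from h import *
where()
p=imaging.capture("scene"); u,v=px(p,[.6,.08,.06]).astype(int)
cv2.imwrite("pics/s3.png",cv2.resize(p["color"][v-80:v+80,u-110:u+110],(660,480)))
E
```

```text
t: 9.4
tcp_pos: [0.6291, 0.0815, 0.0962]
ee_rot: [2.092, 2.342, 0.001]
contact_force: [0.6, 0.3, 0.2]
finger_gap: -0.0001
finger_force: 0.0
t 9.4 board [58.5 -0.1 96.2] F [0.6 0.3 0.2] gap -0.0
```

View pics/s3.png

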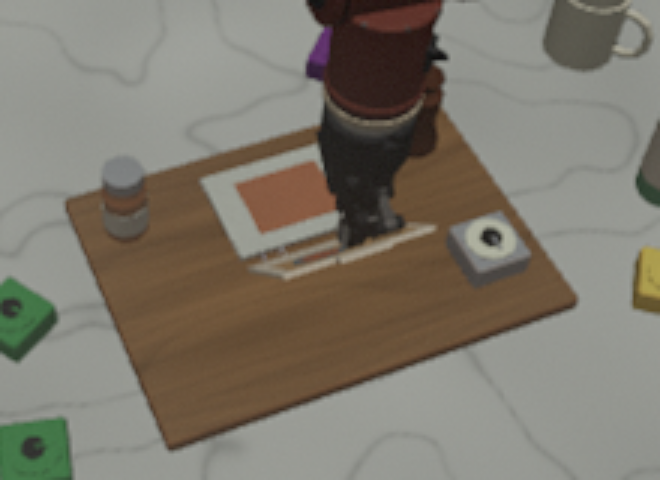

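The leaf has gone over to about 135°, its free edge running from (285,275) to (435,228) under the fingertip, and the timer stands clear at (490,245). I'll continue the arc down and press the leaf flat.

```bash
python3 -m jog '[[0,6,9,0,0,0,0],[0,12,20,0,0,0,0],[0,18,31,0,0,0,0],[0,22,42,0,0,0,0],[0,25,52,0,0,0,0],[0,26,61,0,0,0,0],[0,26,68,0,0,0,0],[0,26,73,0,0,0,0],[0,26,75,0,0,0,0],[0,26,76,0,0,0,0],[0,26,76,0,0,0,0]]'; python3 -c "
from h import *
where()"
```

```text
t: 10.55
tcp_pos: [0.6533, 0.0844, 0.0219]
ee_rot: [-2.092, -2.342, 0.002]
contact_force: [-9.8, -0.8, 17.2]
finger_gap: -0.0001
finger_force: 8.4
t 10.55 board [82.8 -0.  21.9] F [-9.8 -0.8 17.2] gap -0.0
```

Contact at z = 22 mm with 17 N upward means the leaf is on the wood. I'll lift off and check.

```bash
python3 -m jog '[[0,0,-5,0,0,0,0],[0,0,-30,0,0,0,0],[0,-20,-75,0,0,0,0],[0,-60,-120,0,0,0,0],[0,-110,-160,0,0,0,0],[0,-150,-180,0,0,0,0],[0,-150,-180,0,0,0,0],[0,-150,-180,0,0,0,0]]'; python3 - <<'E'
from h import *
where()
for n in ("scene","top"):
    p=imaging.capture(n); C=cloud(p)
    for d in imaging.cut_out("leaf",p)[:1]:
        P=(C[d["pixels"]&(p["z_map"]>0)]-O)@B
        P=P[(P[:,0]>.02)&(P[:,0]<.125)&(abs(P[:,1])<.07)&(P[:,2]<.06)]
        A=np.c_[P[:,0],np.ones(len(P))]; k=np.linalg.lstsq(A,P[:,2],rcond=None)[0]; print(n,"leaf",d["conf"],len(P),"slope,z0",k,np.median(P[:,2]))
    for d in imaging.cut_out("timer",p):
        P=C[d["pixels"]&(p["z_map"]>0)]; T=P[abs(P[:,2]-.048)<.006]
        if len(T)>20: c,s,g=cv2.minAreaRect((T[:,:2]*1000).astype(np.float32)); print(n,"timer",s,g,B.T@(np.array([*c,0])/1000-O))
    if n=="scene":
        u,v=px(p,[.6,.08,.06]).astype(int); cv2.imwrite("pics/s4.png",cv2.resize(p["color"][v-80:v+80,u-110:u+110],(660,480)))
E
```

```text
t: 11.35
tcp_pos: [0.5043, 0.0675, 0.2017]
ee_rot: [2.091, 2.34, 0.004]
contact_force: [0.2, -0.7, 1.0]
finger_gap: 0.0
finger_force: 0.0
t 11.35 board [-6.710e+01  1.000e-01  2.017e+02] F [ 0.2 -0.7  1. ] gap 0.0
scene leaf 0.93 1449 slope,z0 [-0.00123376  0.02297632] 0.02289815620846642
scene timer (59.343505859375, 60.59676742553711) 7.555683135986328 [0.07469547 0.14755949 0.        ]
top leaf 0.78 231 slope,z0 [-0.0013681   0.02402685] 0.024094884924221134
```

View pics/s4.png

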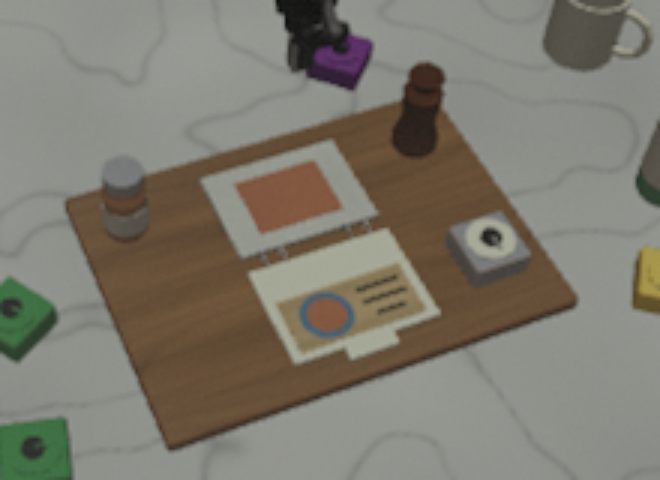

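The leaf lies flat at (345,300) with a slope of about 0. The timer is upright beside it at (490,245), the mill and spice jar are untouched, and the robot is clear.

```bash
python3 -c "
from plant import job
print(job.hand_in())"
```

```text
the job is handed in; nothing more can be done
None
```

The job is handed in at about 11.5 s of robot time (limit 54 s): the timer stands upright on the bare wood at board (0.075, 0.148) m, the leaf lies flat on the far side, the mill and spice jar were not moved, and the arm is clear; the hand-in call returned no verdict.

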